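# Set the stirrer dial by fingertip and start it

## Robot

A 6-joint arm with a two-finger parallel gripper is mounted at the origin on a cart in front of the work surface, level with it; the furniture and walls round the work are solid. World frame = base frame: x ahead of the robot, y to its left, z up, the work surface at z = 0. Lengths are in m, angles in rad, forces in N, time in s.
With the tool pointing down it reaches from about 0.375 to 0.825 m from the base axis. Payload 5.5 kg.
Tool frame: the origin (TCP) lies midway between the tips of the shut fingers; the grasp point (between the pads) lies 19 mm behind it; z points along the fingers, y is the line along which they close (so a half turn about z gives the same grasp; the last joint's range is limited). The gripper opens to 85 mm and grips with 20 to 120 N. Pads are 22 mm wide; open, the fingers measure 114 mm over their backs; the gripper's body (76 mm by 85 mm) begins 54 mm behind the grasp point. The pads swing forward as they close: fully open they stand 13 mm farther back than shut.
Start: joints at [1.27, 0.314, -0.047, 1.21, 0, 1.571], TCP at [0.178, 0.573, 0.206] pointing down, gripper open.
Joint ranges: [-2.67, 2.67], [-0.69, 1.73], [-1.03, 1.25], [-2.08, 2.16], [-1.42, 1.45], [-3.14, 3.14]. Speed limits (rad/s): [2.39, 2.39, 3.01, 3.14, 3.14, 3.14].

## Interface

Orientations are given as a rotation vector (axis times angle).
In Python, from plant import arm gives the robot as it stands.
- The arm moves only by the shell command python3 -m handwheel 'ROWS' [FORCE]. ROWS is JSON, a list of rows, each a list of 7 numbers: the turn, a rotation vector about the world's x, y, z in rad, then the shift along the world's x, y, z in mm, then the opening in per cent of the stroke, from 0 (shut) to 100 (fully open). In form: [[ax, ay, az, dx, dy, dz, hand], ...]. A call has 1 to 8 rows; each row is the pose to reach, as a shift and turn from the pose commanded when the call began; what a row does not reach only later rows make up. A row lasts 1/10 s, in which the tool goes at most 50 mm and 8.59 degrees, less where a joint would pass 70% of its speed; a pose out of reach is approached as far as the arm can. A call with a gripper value outside its range is refused whole. The fingers move at their own pace and stop on an object; FORCE is the grip in N (left out, the last holds). Time passes only in rows, so rows that repeat a pose let the fingers close. It gives the time, the measured TCP pose, the force, the opening and the grip force at its end, in the units of the state.
- arm.observe(): the state, without advancing time (a new reading comes with each control period).
- arm.grab_frame(name): name is "scene" or "top" or "wrist"; returns the picture (480x640x3 uint8, red, green, blue); there is no depth.
- arm.camera_model(name): a dict with "K" (3x3 intrinsics, pixels), "dist_coeffs" ([k1, k2, p1, p2, k3] as OpenCV has them; the pictures are not rectified), "view" (4x4, takes a point from world to camera coordinates); the wrist camera has in their place "tool_from_camera" (4x4, takes a point from camera to tool coordinates, whose origin is the TCP and whose axes are the flange's). Camera axes: x right, y up, looking along -z (the intrinsics and any distortion apply to the point x, -y, -z); pixel columns grow to the right and rows downward; lengths in m; the calibration is good to about 2 mm. A picture is of the moment at which its call begins: read the wrist's pose just before it. camera_model takes no time and is no camera call.
- arm.close_job(): hands the job in; it is judged then, once.
The state is a dict: "time_s": time; "joint_pos": joint angles; "joint_vel": joint speeds; "joint_efforts": joint torques, N m; "tool_pos": TCP position; "tcp_rot": TCP orientation; "ft_force": force on the tool from outside, world axes, zero at the start; "torque": the same for the moment, N m; "finger_gap": finger opening in m; "gripper_force": force on a finger pad.
Only numpy, scipy, OpenCV 4.12 (cv2) and the standard library are available. Lean on these libraries where they do the work, as an engineer would, in place of code of your own. Each camera call takes 0.05 s, during which the arm holds its last target. There are 200 camera calls.

## Task

The low white bench stirrer has been left on the wrong speed. With a fingertip against its big knurled dial, turn the dial clockwise, click by click, until its pointer line has clicked in at the long mark, then press the round start button next to the dial right down and let it come back up. Do not start it at any other setting, do not pick anything up, do not shove the stirrer about, and leave the beaker standing on its plate and the two bottles beside it undisturbed.

Things in the scene. Friction and masses are not known exactly. Their poses are not given: they have to be found in the camera images.
- stirrer: low white stirrer case standing loose on four rubber feet, 3 kg, 150 mm (its x) by 270 mm (its y), flat deck 38 mm above the worktop. Origin: centre of its underside, on the worktop. Its -x edge is the front (towards the robot), +y its left. On the deck: the dial at right, the start button at the front near the middle, a round white plate (100 mm diameter, top at 43 mm) with the beaker at left, centre at (10, 75) mm.
- dial (a joint): dial angle in rad, growing clockwise seen from above; 0 = pointer at the long mark. A sprung detent every 0.524 rad (30 deg): let go, the dial falls into the nearest click. Starts one to three clicks before the mark (-0.52, -1.05 or -1.57); turns on past the mark to 1.7. Passing a click takes 0.05 N m, 1 N along the rim: a fingertip pressed on the rim with 3 to 6 N carries it by friction.
- dial_axis (a point): centre of the dial's top face, 67 mm above the worktop, at (10, -65) mm in the stirrer's frame. The dial is a black knurled disc, 91 mm in diameter over 36 upright ribs that stand 2 mm proud, grippy like rubber (too wide to grasp), its rim from 41 to 67 mm above the worktop (3 mm above the deck), with a dark top and a white pointer line from the centre to the edge. Free space all round the rim on its front and right.
- pointer_tip (a point): outer end of the white pointer line on the dial's top, 42 mm from the axis
- long_mark (a point): middle of the one long black mark on the deck, straight in front (-x of the stirrer) of the dial axis and 58 mm from it; the other, short marks show the other clicks
- start (a joint): travel in m of the round start button: 0 = up, 0.006 = fully down. Fully down takes about 4 N; it springs back when let go. It counts as pressed beyond 0.004.
- start_top (a point): centre of the top of the start button, a white push button 22 mm in diameter in a grey collar, pressed straight down; at (-48, 20) mm in the stirrer's frame
- beaker_mid (a point): centre, half-way up, of the clear empty beaker (44 mm diameter, 58 mm tall, top 101 mm above the worktop) that stands loose on the stirrer's plate; leave it
- bottle_red_mid (a point): centre, half-way up, of a small bottle (40 mm diameter, 62 mm tall) with amber body, standing loose to the left of the stirrer towards its front; leave it
- bottle_white_mid (a point): centre, half-way up, of a small clear bottle (40 mm diameter, 62 mm tall), standing loose to the left of the stirrer towards its rear; leave it
Not all that is in view belongs to the job. Of the things that look like the part that bears bottle_red_mid, the larger one is meant. Leave any yellow look-alike of the part that bears beaker_mid alone.

How it is judged:
On the way, in this order (a step that is already met when the one before it is completed fails the run):
1. the dial is clicked in at the long mark, button untouched (value of joint dial between -0.1 and 0.1 rad and value of joint start below 0.002 m), for 0.3 s.
2. the start button is pressed down (value of joint start above 0.004 m and value of joint dial between -0.1 and 0.1 rad), for 0.05 s.
At the end, for the whole second after the job is handed in: Dial resting in the click at the long mark (within 0.1 rad); start button pressed over 4 mm after that and up again (under 2 mm); stirrer flat, within 30 mm of its start; beaker upright on its plate; both bottles upright within 20 mm of their starts (all of step 1 and velocity of joint dial between -0.1 and 0.1 rad/s and distance of stirrer from where it was at the start of the episode below 0.03 m and angle between stirrer's own z axis and vertical below 0.05 rad and angle between each of beaker_mid, bottle_red_mid, bottle_white_mid's own z axis and vertical below 0.15 rad and z of beaker_mid in the frame of stirrer above 0.062 m and distance of each of bottle_red_mid, bottle_white_mid from where it was at the start of the episode below 0.02 m); the robot touches nothing.
It fails at once if the start button is pressed (over 3 mm) while the dial is not at the long mark (off by more than 0.15 rad) (value of joint start above 0.003 m and (value of joint dial below -0.15 rad or value of joint dial above 0.15 rad)).
It fails at once if the stirrer is shoved more than 30 mm, lifted or tipped (distance of stirrer from where it was at the start of the episode above 0.03 m or height (world z) of stirrer above 0.012 m or angle between stirrer's own z axis and vertical above 0.1 rad).
It fails at once if the beaker is lifted, tipped, or moved more than 35 mm (height (world z) of beaker_mid above 0.087 m or distance of beaker_mid from where it was at the start of the episode above 0.035 m or angle between beaker_mid's own z axis and vertical above 0.3 rad).
It fails at once if a bottle is lifted, tipped, or moved more than 20 mm (height (world z) of any of bottle_red_mid, bottle_white_mid above 0.046 m or distance of any of bottle_red_mid, bottle_white_mid from where it was at the start of the episode above 0.02 m or angle between any of bottle_red_mid, bottle_white_mid's own z axis and vertical above 0.3 rad).
It also fails if it takes over 58 s, if anything falls off the work surface, if the arm or the gripper's body presses on something with over 40 N, if the wrist force passes 120 N, or if a joint passes its speed limit or range.

## Working session

There is one attempt and no reset: what is moved stays moved. The work goes in short steps, Python scripts to look and compute and a shell command to move; the robot and the scene stay as the last step left them, time stands still between calls to the robot, and variables do not carry over. Pictures are saved under pics/ and viewed, at most 10 in all, crops included, and the job is handed in when it is done.

```bash
mkdir -p pics; cat > h.py <<'E'
import numpy as np, cv2
from plant import arm
def ray(name,uv):
    m=arm.camera_model(name); K=np.array(m["K"]);d=np.array(m["dist_coeffs"])
    p=cv2.undistortPoints(np.array([[uv]],float),K,d)[0,0]
    V=np.array(m["view"]); R=V[:3,:3]; t=V[:3,3]
    c=-R.T@t; r=R.T@np.array([p[0],-p[1],-1.]); return c,r
def onz(name,uv,z):
    c,r=ray(name,uv); return c+r*(z-c[2])/r[2]
E
python3 - <<'E'
from h import *
s=arm.observe(); print(s)
a=arm.grab_frame("top"); b=arm.grab_frame("scene")
cv2.imwrite("pics/top.png",a[:,:,::-1]); cv2.imwrite("pics/scene.png",b[:,:,::-1])
E
```

```text
{'time_s': 0.0, 'joint_pos': array([ 1.26998603e+00,  3.14273297e-01, -4.80780606e-02,  1.21017740e+00,
        7.42954768e-06,  1.57080685e+00]), 'joint_vel': array([ 1.26121847e-03,  2.37643720e-03,  6.06961732e-04, -7.17297582e-04,
       -1.53585219e-04,  5.44091937e-05]), 'joint_efforts': array([-1.31656583e-03, -5.39588535e+01,  3.39751196e+01,  1.90321519e-02,
       -2.24498935e-04,  5.68608115e-06]), 'tool_pos': array([0.17759172, 0.57247124, 0.2049067 ]), 'tcp_rot': array([-4.70708403e-01, -3.10585797e+00,  2.68859676e-03]), 'ft_force': array([ 0.22222829, -0.80458023, -0.48557205]), 'torque': array([-0.01525957,  0.01305905, -0.05986634]), 'gripper_force': 0.0, 'finger_gap': 0.08546510189758932}
```

View pics/top.png

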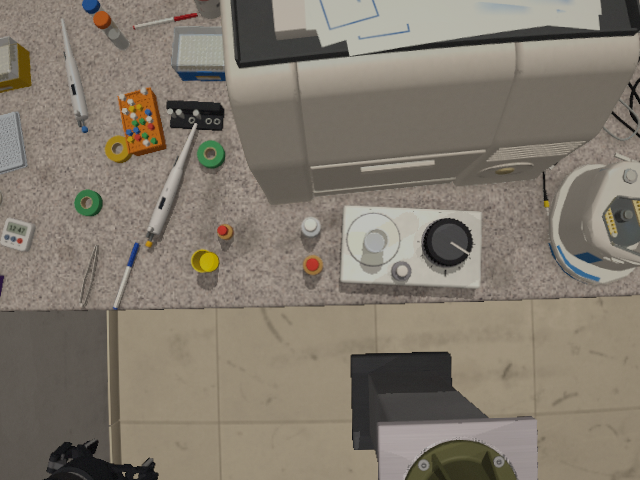

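View pics/scene.png

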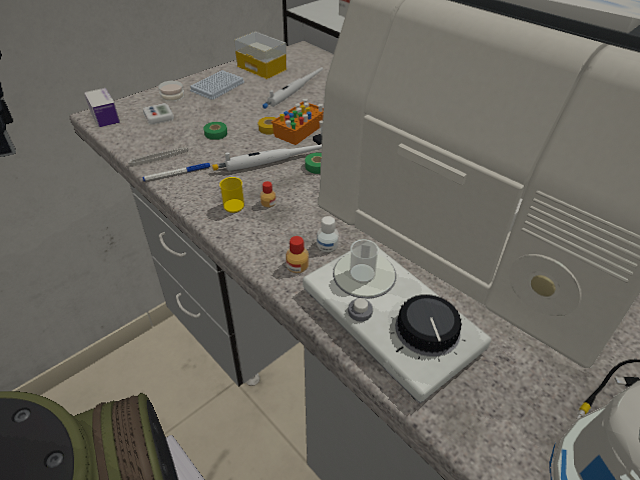

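Top view: dial at about (447,242) with its pointer tip near (470,254), roughly 60° before the mark; button at (401,270), beaker at (374,241), bottles at (311,227) and (313,265). The pointer is on the front-right side.

```bash
python3 - <<'E'
from h import *
from scipy.spatial.transform import Rotation as R
a=cv2.imread("pics/top.png"); g=cv2.cvtColor(a,cv2.COLOR_BGR2GRAY)
# white case
m=((g>185)).astype(np.uint8); m[:205]=0;m[290:]=0;m[:,:335]=0;m[:,490:]=0
m=cv2.morphologyEx(m,cv2.MORPH_OPEN,np.ones((3,3)))
c=max(cv2.findContours(m,0,2)[0],key=cv2.contourArea); r=cv2.minAreaRect(c); print("case px",r)
P=np.array([onz("top",p,.038)[:2] for p in cv2.boxPoints(r)]); print("case",P.round(4),P.mean(0)); print(np.linalg.norm(P-np.roll(P,1,0),axis=1))
# dial
d=(g<60).astype(np.uint8); d[:210]=0;d[280:]=0;d[:,:415]=0;d[:,480:]=0
d=cv2.morphologyEx(d,cv2.MORPH_OPEN,np.ones((5,5)))
c=max(cv2.findContours(d,0,2)[0],key=cv2.contourArea); e=cv2.minEnclosingCircle(c); print("dial px",e)
D=onz("top",e[0],.06); print("dial",D)
w=((g>110)).astype(np.uint8); k=np.zeros_like(w); cv2.circle(k,(int(e[0][0]),int(e[0][1])),int(e[1])-3,1,-1); ys,xs=np.nonzero(w*k)
print("ptr px",len(xs),xs.min(),xs.max(),ys.min(),ys.max()); i=np.argmax(np.hypot(xs-e[0][0],ys-e[0][1])); 
T=onz("top",(xs[i],ys[i]),.067); print("tip",T, "angle from -x toward -y deg",np.degrees(np.arctan2(-(T-D)[1],-(T-D)[0])))
print("button",onz("top",(401,269),.048))
print(R.from_rotvec(arm.observe()["tcp_rot"]).as_matrix().round(3))
print("cam", ray("top",(320,240))[0])
E
```

```text
case px ((364.3147277832031, 231.4060821533203), (26.80177116394043, 49.77471923828125), 40.91438674926758)
case [[0.5098 0.2287]
 [0.5805 0.1638]
 [0.5454 0.1262]
 [0.475  0.1911]] [0.52766246 0.1774386 ]
[0.0512427  0.09604894 0.05147307 0.09575489]
dial px ((446.87335205078125, 242.11936950683594), 24.192956924438477)
dial [0.5007975  0.02519213 0.06      ]
ptr px 40 450 465 242 251
tip [ 0.48465892 -0.00640856  0.067     ] angle from -x toward -y deg 62.946434115465124
button [0.45332985 0.11143544 0.048     ]
[[-0.955  0.296 -0.   ]
 [ 0.296  0.955 -0.001]
 [-0.    -0.002 -1.   ]]
cam [0.43547433 0.24762459 0.99734846]
```

```bash
python3 -m handwheel '[[0,0,0,190,-350,40,0],[0,0,0,190,-350,40,0],[0,0,0,190,-350,40,0],[0,0,0,190,-350,40,0],[0,0,0,190,-350,40,0],[0,0,0,190,-350,40,0],[0,0,0,190,-350,40,0],[0,0,0,190,-350,40,0]]' 20; python3 -m handwheel '[[0,0,0,60,-200,0,0],[0,0,0,60,-200,0,0],[0,0,0,60,-200,0,0],[0,0,0,60,-200,0,0],[0,0,0,60,-200,0,0],[0,0,0,60,-200,0,0]]'
python3 - <<'E'
from h import *
s=arm.observe(); print(s["tool_pos"],s["tcp_rot"],s["joint_pos"],s["ft_force"]); m=arm.camera_model("wrist"); print(m)
np.savez("w.npz",p=s["tool_pos"],r=s["tcp_rot"])
cv2.imwrite("pics/w1.png",arm.grab_frame("wrist")[:,:,::-1])
E
```

```text
time_s: 0.9
tool_pos: [0.368, 0.2214, 0.2459]
tcp_rot: [0.47, 3.106, 0.0]
ft_force: [1.2, 0.7, -0.3]
finger_gap: 0.0002
gripper_force: 0.0
time_s: 1.5
tool_pos: [0.4277, 0.0219, 0.2454]
tcp_rot: [-0.477, -3.104, -0.0]
ft_force: [-0.7, 0.3, -0.1]
finger_gap: -0.0001
gripper_force: 0.0
[0.42765106 0.02189305 0.24543907] [-4.76715500e-01 -3.10446454e+00 -7.44603431e-05] [ 5.09861077e-02 -2.51850317e-02 -3.53122480e-01  1.24357369e+00
  1.95808243e-04  3.55721772e-01] [-0.72851637  0.31100669 -0.11668729]
{'K': array([[342.07941526,   0.        , 320.71488778],
       [  0.        , 342.07941526, 234.36663543],
       [  0.        ,   0.        ,   1.        ]]), 'dist_coeffs': array([-0.05275298,  0.        ,  0.        ,  0.        ,  0.        ]), 'tool_from_camera': array([[-1.62837614e-03,  9.45041011e-01,  3.26947756e-01,
         8.36382595e-02],
       [ 9.99998596e-01,  1.66787337e-03,  1.59551859e-04,
         2.62563295e-04],
       [-3.94524404e-04,  3.26947557e-01, -9.45042401e-01,
        -1.67279756e-01],
       [ 0.00000000e+00,  0.00000000e+00,  0.00000000e+00,
         1.00000000e+00]])}
```

View pics/w1.png

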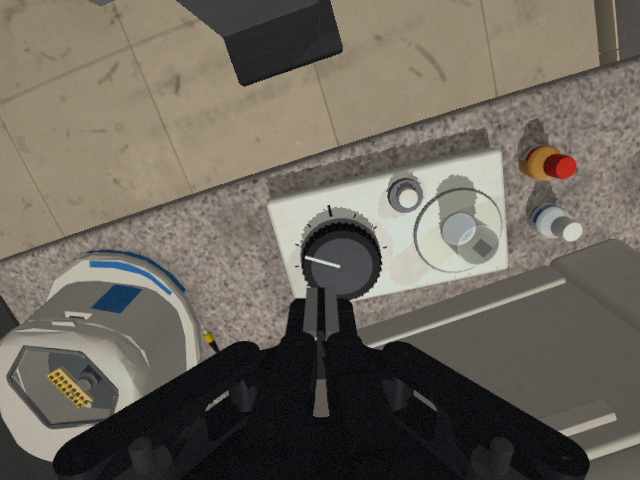

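Wrist view: dial top centre ~(341,266), pointer tip (305,258), long mark (330,211), button top (408,197), case corners (268,203), (500,151), (508,267).

```bash
python3 - <<'E'
from h import *
from scipy.spatial.transform import Rotation as R
w=np.load("w.npz"); m=arm.camera_model("wrist"); Rt=R.from_rotvec(w["r"]).as_matrix(); T=m["tool_from_camera"]
def px(uv,z):
    p=cv2.undistortPoints(np.array([[uv]],float),m["K"],m["dist_coeffs"])[0,0]
    c=w["p"]+Rt@T[:3,3]; r=Rt@T[:3,:3]@np.array([p[0],-p[1],-1.]); return c+r*(z-c[2])/r[2]
for n,uv,z in [("axis",(341,266),.067),("tip",(305,258),.067),("mark",(330,211),.038),("btn",(408,197),.048),("c1",(268,203),.038),("c2",(500,151),.038),("c3",(508,267),.038)]: print(n,px(uv,z).round(4))
a=onz("top",(445,271),.038);print("mark top",a)
E
```

```text
axis [0.5039 0.0215 0.067 ]
tip [ 0.4828 -0.0134  0.067 ]
mark [0.4479 0.0268 0.038 ]
btn [0.4557 0.1132 0.048 ]
c1 [ 0.4179 -0.037   0.038 ]
c2 [0.4388 0.2232 0.038 ]
c3 [0.5805 0.2135 0.038 ]
mark top [0.44719886 0.02596715 0.038     ]
```

```bash
python3 -m handwheel '[[0,0,0,53,-71,0,0],[0,0,0,53,-71,0,0],[0,0,0,53,-71,-100,0],[0,0,0,53,-71,-150,0],[0,0,0,53,-71,-180,0],[0,0,0,53,-71,-195,0],[0,0,0,53,-71,-195,0]]'; python3 -m handwheel '[[0,0,0,1,3,0,0],[0,0,0,2,7,0,0],[0,0,0,2,7,0,0],[0,0,0,2,7,0,0]]'
python3 - <<'E'
from h import *
cv2.imwrite("pics/w2.png",arm.grab_frame("wrist")[:,:,::-1]);print(arm.observe()["ft_force"])
E
```

```text
time_s: 2.25
tool_pos: [0.4748, -0.0451, 0.0456]
tcp_rot: [-0.464, -3.096, 0.0]
ft_force: [-0.9, 1.0, -0.4]
finger_gap: -0.0001
gripper_force: 0.0
time_s: 2.65
tool_pos: [0.4845, -0.0405, 0.0527]
tcp_rot: [0.469, 3.103, 0.0]
ft_force: [-0.7, 0.8, 0.0]
finger_gap: -0.0
gripper_force: 0.0
[-0.12708087  0.22006047 -0.36576502]
```

View pics/w2.png

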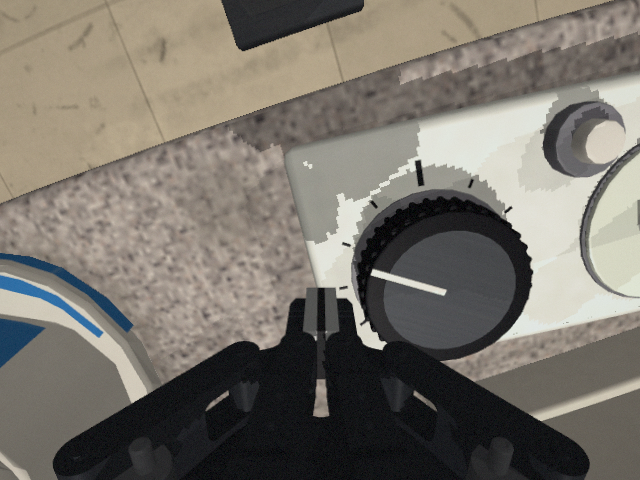

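The finger stands right of the dial near (352,315), a few mm from the rim; the pointer is unchanged. I'll creep in.

```bash
for k in 1; do python3 -m handwheel '[[0,0,0,0.6,1.9,-3,0],[0,0,0,1.2,3.8,-3,0],[0,0,0,1.2,3.8,-3,0]]'; python3 -m handwheel '[[0,0,0,0.6,1.9,0,0],[0,0,0,0.6,1.9,0,0]]';  python3 -m handwheel '[[0,0,0,0.3,1,0,0],[0,0,0,0.3,1,0,0]]'; done
```

```text
time_s: 3.0
tool_pos: [0.4838, -0.0368, 0.0477]
tcp_rot: [-0.471, -3.106, -0.0]
ft_force: [-0.2, 0.0, 0.4]
finger_gap: 0.0001
gripper_force: 0.0
time_s: 3.2
tool_pos: [0.4845, -0.0349, 0.0477]
tcp_rot: [-0.471, -3.106, -0.0]
ft_force: [0.5, 0.4, 0.5]
finger_gap: 0.0001
gripper_force: 0.0
time_s: 3.4
tool_pos: [0.4848, -0.034, 0.0478]
tcp_rot: [-0.471, -3.106, -0.0]
ft_force: [0.5, -0.2, -0.9]
finger_gap: -0.0003
gripper_force: 0.0
```

```bash
for k in 1; do python3 -m handwheel '[[0,0,0,0.3,1,0,0],[0,0,0,0.3,1,0,0]]'|grep -E "pos|ft"; python3 -m handwheel '[[0,0,0,0.3,1,0,0],[0,0,0,0.3,1,0,0]]'|grep -E "pos|ft";  python3 -m handwheel '[[0,0,0,0.3,1,0,0],[0,0,0,0.3,1,0,0]]'|grep -E "pos|ft"; done
```

```text
tool_pos: [0.4851, -0.033, 0.0478]
ft_force: [-0.4, -0.4, -0.0]
tool_pos: [0.4854, -0.0319, 0.0478]
ft_force: [0.3, -0.2, -0.1]
tool_pos: [0.4857, -0.0309, 0.0478]
ft_force: [-0.3, 0.1, -1.6]
```

```bash
for k in 1; do python3 -m handwheel '[[0,0,0,0.3,1,0,0],[0,0,0,0.3,1,0,0]]'|grep -E "pos|ft"; python3 -m handwheel '[[0,0,0,0.3,1,0,0],[0,0,0,0.3,1,0,0]]'|grep -E "pos|ft";  python3 -m handwheel '[[0,0,0,0.3,1,0,0],[0,0,0,0.3,1,0,0]]'|grep -E "pos|ft"; done
python3 - <<'E'
from h import *
cv2.imwrite("pics/w3.png",arm.grab_frame("wrist")[150:450,200:600,::-1]);print(arm.observe()["ft_force"])
E
```

```text
tool_pos: [0.486, -0.0299, 0.0478]
ft_force: [-0.7, 0.2, 0.3]
tool_pos: [0.4863, -0.0289, 0.0478]
ft_force: [-0.1, 0.3, -0.2]
tool_pos: [0.4866, -0.0279, 0.0478]
ft_force: [0.9, 0.3, -0.2]
[-0.13189178  0.36673547 -0.27587185]
```

View pics/w3.png

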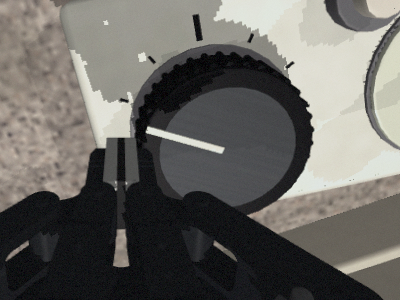

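Fingertip is nearly on the rim (crop px ~(150,165)), not touching yet; the pointer still sits at two clicks before the mark.

```bash
for k in 1; do python3 -m handwheel '[[0,0,0,0.3,1,0,0],[0,0,0,0.3,1,0,0]]'|grep -E "pos|ft"; python3 -m handwheel '[[0,0,0,0.2,0.7,0,0],[0,0,0,0.2,0.7,0,0]]'|grep -E "pos|ft"; done
```

```text
tool_pos: [0.4869, -0.027, 0.0478]
ft_force: [-0.3, -0.2, -0.1]
tool_pos: [0.4871, -0.0263, 0.0478]
ft_force: [0.1, 0.5, 0.1]
```

```bash
python3 -m handwheel '[[0,0,0,0.2,0.7,0,0],[0,0,0,0.2,0.7,0,0]]'|grep -E "pos|ft"
```

```text
tool_pos: [0.4873, -0.0256, 0.0478]
ft_force: [-0.3, -0.2, -0.2]
```

```bash
python3 -m handwheel '[[0,0,0,0.2,0.7,0,0],[0,0,0,0.2,0.7,0,0]]'|grep -E "pos|ft"; python3 -m handwheel '[[0,0,0,0.2,0.7,0,0],[0,0,0,0.2,0.7,0,0]]'|grep -E "pos|ft"
```

```text
tool_pos: [0.4875, -0.0249, 0.0478]
ft_force: [0.0, -0.6, 0.3]
tool_pos: [0.4877, -0.0242, 0.0478]
ft_force: [0.5, 0.2, 0.6]
```

```bash
python3 -m handwheel '[[0,0,0,0.2,0.7,0,0],[0,0,0,0.2,0.7,0,0]]'|grep -E "pos|ft"
```

```text
tool_pos: [0.4879, -0.0234, 0.0478]
ft_force: [-0.9, -0.1, -0.1]
```

```bash
python3 -m handwheel '[[0,0,0,0.2,0.7,0,0],[0,0,0,0.2,0.7,0,0]]'|grep -E "pos|ft"; python3 -m handwheel '[[0,0,0,0.2,0.7,0,0],[0,0,0,0.2,0.7,0,0]]'|grep -E "pos|ft"
python3 - <<'E'
from h import *
cv2.imwrite("pics/w4.png",cv2.resize(arm.grab_frame("wrist")[200:400,240:500,::-1],None,fx=2.5,fy=2.5));print(arm.observe()["ft_force"])
E
```

```text
tool_pos: [0.4881, -0.0228, 0.0478]
ft_force: [0.7, 0.4, 0.6]
tool_pos: [0.4883, -0.0221, 0.0478]
ft_force: [-0.5, -1.0, 0.1]
[ 0.65097231 -0.18750956 -0.266261  ]
```

View pics/w4.png

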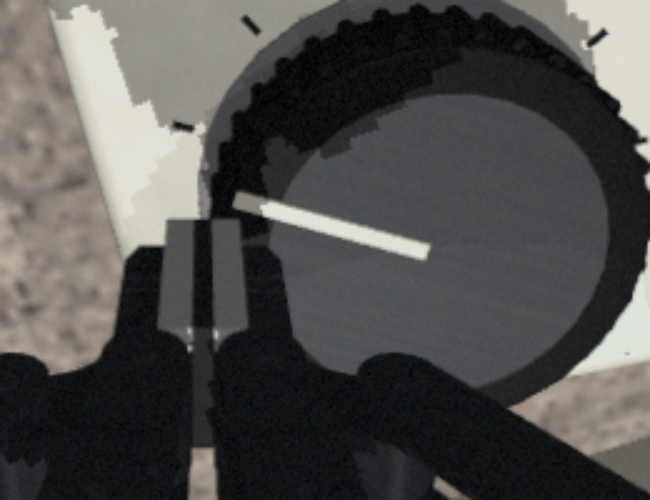

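```bash
cat >> h.py <<'E'
from scipy.spatial.transform import Rotation as Ro
def wpx(s,uv,z):
    m=arm.camera_model("wrist"); Rt=Ro.from_rotvec(s["tcp_rot"]).as_matrix(); T=m["tool_from_camera"]
    p=cv2.undistortPoints(np.array([[uv]],float),m["K"],m["dist_coeffs"])[0,0]
    c=s["tool_pos"]+Rt@T[:3,3]; r=Rt@T[:3,:3]@np.array([p[0],-p[1],-1.]); return c+r*(z-c[2])/r[2]
def wproj(s,P):
    m=arm.camera_model("wrist"); Rt=Ro.from_rotvec(s["tcp_rot"]).as_matrix(); T=m["tool_from_camera"]
    q=T[:3,:3].T@(Rt.T@(np.array(P)-s["tool_pos"])-T[:3,3]); q=q*[1,-1,-1]
    return cv2.projectPoints(q[None],np.zeros(3),np.zeros(3),m["K"],m["dist_coeffs"])[0].ravel()
E
python3 - <<'E'
from h import *
s=arm.observe(); print(s["tool_pos"])
f=lambda x,y:(240+x/2.5,200+y/2.5)
print("axis",wpx(s,f(428,252),.067),"tip",wpx(s,f(235,200),.067))
print("tcp px zoom",[(wproj(s,s["tool_pos"]+[0,0,dz])-[240,200])*2.5 for dz in (0,.019)])
Y=Ro.from_rotvec(s["tcp_rot"]).as_matrix()[:,1]
for h in (.006,.01,.0145): print(h,[(wproj(s,s["tool_pos"]+Y*h+[0,0,dz])-[240,200])*2.5 for dz in (0,.019)])
for n,px,z in [("rim top L",(228,170),.067)]: print(n,wpx(s,f(*px),z))
E
```

```text
[ 0.48825487 -0.022079    0.04777304]
axis [0.50383626 0.02008032 0.067     ] tip [ 0.48142106 -0.01306794  0.067     ]
tcp px zoom [array([200.91497822, 198.11413746]), array([200.86094713, 241.70275107])]
0.006 [array([228.56019817, 198.06291539]), array([231.44386527, 241.64292726])]
0.01 [array([246.98616157, 198.02188254]), array([251.82677664, 241.59131302])]
0.0145 [array([267.70744554, 197.96914327]), array([274.74677344, 241.52203698])]
rim top L [ 0.47496107 -0.01253142  0.067     ]
```

```bash
python3 - <<'E'
from h import *
s=arm.observe()
m=arm.camera_model("wrist");T=m["tool_from_camera"]
p=cv2.undistortPoints(np.array([[[321.,288]]]),m["K"],m["dist_coeffs"])[0,0]; r=T[:3,:3]@np.array([p[0],-p[1],-1]); c=T[:3,3]
for x in (.011,.005,0,-.011): print(x,(c+r*(x-c[0])/r[0]).round(4))
b=arm.grab_frame("scene"); V=arm.camera_model("scene"); vv=np.array(V["view"])
P=(vv[:3,:3]@s["tool_pos"]+vv[:3,3])*[1,-1,-1]; uv=cv2.projectPoints(P[None],np.zeros(3),np.zeros(3),np.array(V["K"]),np.array(V["dist_coeffs"]))[0].ravel(); print("tcp in scene",uv)
o=b[220:420,290:530,::-1].copy()
o=cv2.resize(o,None,fx=3,fy=3); cv2.circle(o,tuple(((uv-[290,220])*3).astype(int)),4,(0,0,255),1)
cv2.imwrite("pics/s2.png",o)
E
```

```text
0.011 [ 0.011   0.0003 -0.0307]
0.005 [ 0.005   0.0003 -0.0194]
0 [ 0.      0.0003 -0.01  ]
-0.011 [-0.011   0.0003  0.0107]
tcp in scene [444.69040094 349.34764183]
```

View pics/s2.png

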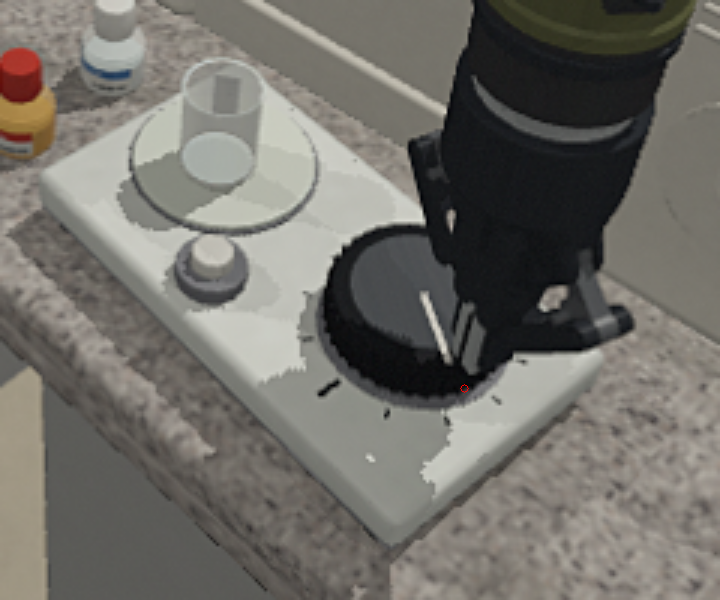

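Scene view: the fingertip's lower end is at crop (475,373), while the computed TCP falls at (465,388). I'll triangulate the visible tip.

```bash
python3 - <<'E'
from h import *
s=arm.observe(); m=arm.camera_model("wrist");T=m["tool_from_camera"];Rt=Ro.from_rotvec(s["tcp_rot"]).as_matrix()
p=cv2.undistortPoints(np.array([[[321.,288]]]),m["K"],m["dist_coeffs"])[0,0]
r1=Rt@T[:3,:3]@np.array([p[0],-p[1],-1]); c1=s["tool_pos"]+Rt@T[:3,3]
c2,r2=ray("scene",(290+473/3,220+373/3))
A=np.c_[r1,-r2]; l=np.linalg.lstsq(A,c2-c1,rcond=None)[0]
a,b=c1+r1*l[0],c2+r2*l[1]; print(a,b,"tool coords",Rt.T@((a+b)/2-s["tool_pos"]))
# dial axis from scene: pointer inner end / outer end
print("axis scene",onz("scene",(290+425/3,220+293/3),.067),"tip",onz("scene",(290+450/3,220+363/3),.067))
print("left rim top",onz("scene",(290+325/3,220+290/3),.067))
E
```

```text
[ 0.48912194 -0.02199306  0.0563326 ] [ 0.4912935  -0.02289232  0.05757733] tool coords [-0.00195068  0.0002251  -0.00917303]
axis scene [0.5048639  0.01759227 0.067     ] tip [ 0.48124754 -0.01545082  0.067     ]
left rim top [0.47056776 0.0510472  0.067     ]
```

The visible tip sits about 10–20 mm above the nominal TCP, so the finger probably passed over the dial edge. Back off, then feel for the deck.

```bash
python3 -m handwheel '[[0,0,0,-5,-15,0,0],[0,0,0,-5,-15,0,0],[0,0,0,-5,-15,-6,0],[0,0,0,-5,-15,-6,0]]'|grep -E "pos|ft";  python3 -m handwheel '[[0,0,0,0,0,-2,0],[0,0,0,0,0,-2,0],[0,0,0,0,0,-2,0]]'|grep -E "pos|ft";python3 -m handwheel '[[0,0,0,0,0,-1,0],[0,0,0,0,0,-1,0],[0,0,0,0,0,-1,0]]'|grep -E "pos|ft";python3 -m handwheel '[[0,0,0,0,0,-1,0],[0,0,0,0,0,-1,0],[0,0,0,0,0,-1,0]]'|grep -E "pos|ft"
```

```text
tool_pos: [0.4829, -0.0368, 0.041]
ft_force: [0.4, 0.6, 0.1]
tool_pos: [0.4833, -0.0369, 0.0397]
ft_force: [1.3, 0.3, -0.8]
tool_pos: [0.4833, -0.0371, 0.0388]
ft_force: [0.0, -0.4, 0.5]
tool_pos: [0.4832, -0.0371, 0.0377]
ft_force: [0.1, -0.3, -0.0]
```

```bash
for k in 1; do python3 -m handwheel '[[0,0,0,0,0,-1,0],[0,0,0,0,0,-1,0]]'|grep -E "pos|ft";python3 -m handwheel '[[0,0,0,0,0,-1,0],[0,0,0,0,0,-1,0]]'|grep -E "pos|ft";python3 -m handwheel '[[0,0,0,0,0,-1,0],[0,0,0,0,0,-1,0]]'|grep -E "time|pos|ft"; done
```

```text
tool_pos: [0.4832, -0.0371, 0.0367]
ft_force: [-0.1, -0.6, -0.4]
tool_pos: [0.4831, -0.0371, 0.0356]
ft_force: [0.4, 0.6, -0.3]
time_s: 8.25
tool_pos: [0.4831, -0.0372, 0.0346]
ft_force: [-0.6, 0.4, -0.7]
```

```bash
for k in 1; do python3 -m handwheel '[[0,0,0,0,0,-2,0],[0,0,0,0,0,-2,0]]'|grep -E "pos|ft";python3 -m handwheel '[[0,0,0,1,2.9,0,0],[0,0,0,1,2.9,0,0]]'|grep -E "pos|ft";python3 -m handwheel '[[0,0,0,0.6,1.9,0,0],[0,0,0,0.6,1.9,0,0]]'|grep -E "time|pos|ft";python3 -m handwheel '[[0,0,0,0.3,1,0,0],[0,0,0,0.3,1,0,0]]'|grep -E "time|pos|ft"; done
```

```text
tool_pos: [0.483, -0.0371, 0.0325]
ft_force: [0.4, -0.3, -0.5]
tool_pos: [0.4844, -0.0339, 0.0328]
ft_force: [-0.4, 0.4, 0.3]
time_s: 8.85
tool_pos: [0.485, -0.0321, 0.0328]
ft_force: [0.5, -0.1, -0.0]
time_s: 9.05
tool_pos: [0.4852, -0.0312, 0.0328]
ft_force: [0.9, 0.8, -0.2]
```

r is about 54.5 mm now; contact should be close.

```bash
for k in 1; do python3 -m handwheel '[[0,0,0,0.3,0.9,0,0],[0,0,0,0.3,0.9,0,0]]'|grep -E "pos|ft";python3 -m handwheel '[[0,0,0,0.3,0.9,0,0],[0,0,0,0.3,0.9,0,0]]'|grep -E "pos|ft"; done
```

```text
tool_pos: [0.4855, -0.0304, 0.0328]
ft_force: [0.2, 0.2, 0.8]
tool_pos: [0.4856, -0.0299, 0.0327]
ft_force: [0.1, -1.3, -0.8]
```

```bash
for k in 1; do python3 -m handwheel '[[0,0,0,0.3,0.9,0,0],[0,0,0,0.3,0.9,0,0]]'|grep -E "pos|ft"; done
```

```text
tool_pos: [0.4856, -0.0297, 0.0327]
ft_force: [-2.1, -5.0, 1.3]
```

Contact at r≈53 mm with ~5 N. Compute the arc.

```bash
python3 - <<'E'
import numpy as np
r=51.8
for t0 in (70,50,30):
    for d in (5,10,15,20): 
        a,b=np.radians([t0,t0-d]); print(t0,d,np.round(-np.radians(d),3),np.round(r*np.array([np.cos(a)-np.cos(b),np.sin(a)-np.sin(b)]),1))
E
```

```text
70 5 -0.087 [-4.2  1.7]
70 10 -0.175 [-8.2  3.8]
70 15 -0.262 [-12.    6.2]
70 20 -0.349 [-15.6   9. ]
50 5 -0.087 [-3.3  3.1]
50 10 -0.175 [-6.4  6.4]
50 15 -0.262 [-9.1 10. ]
50 20 -0.349 [-11.6  13.8]
30 5 -0.087 [-2.1  4. ]
30 10 -0.175 [-3.8  8.2]
30 15 -0.262 [-5.2 12.5]
30 20 -0.349 [-6.2 16.9]
```

```bash
python3 -m handwheel '[[0,0,-0.087,-4.2,1.7,0,0],[0,0,-0.175,-8.2,3.8,0,0],[0,0,-0.175,-8.2,3.8,0,0]]'; python3 - <<'E'
from h import *
s=arm.observe();np.savez("w.npz",tool_pos=s["tool_pos"],tcp_rot=s["tcp_rot"])
cv2.imwrite("pics/w5.png",arm.grab_frame("wrist")[100:400,240:640,::-1])
E
```

```text
time_s: 9.95
tool_pos: [0.4769, -0.0256, 0.0327]
tcp_rot: [-0.741, -3.052, 0.003]
ft_force: [-1.5, -4.8, 1.6]
finger_gap: -0.0
gripper_force: 2.9
```

View pics/w5.png

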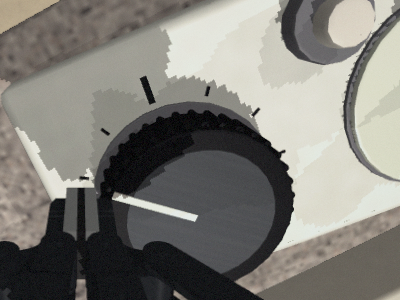

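The picture shows the pointer from crop (197,217) to (113,197) and the long mark at (149,90). Check the angle numerically.

```bash
cat >> h.py <<'E'
def dial(ax0=(.504,.020), yaw=-4.6, save=None):
    s=arm.observe(); a=arm.grab_frame("wrist"); g=cv2.cvtColor(a,cv2.COLOR_RGB2GRAY)
    if save: cv2.imwrite(save,a[:,:,::-1])
    # rectify dial top plane onto a 0.25 mm/px metric map (x right = world -y, up = +x)
    W=[(ax0[0]+i,ax0[1]+j,.067) for i,j in ((.05,.05),(.05,-.05),(-.05,-.05),(-.05,.05))]
    src=np.float32([wproj(s,np.array(q)) for q in W]); dst=np.float32([[0,0],[400,0],[400,400],[0,400]])
    t=cv2.warpPerspective(g,cv2.getPerspectiveTransform(src,dst),(400,400))
    k=np.zeros_like(t); cv2.circle(k,(200,200),150,255,-1)
    m=((t>130)&(k>0)).astype(np.uint8); n,l,st,ce=cv2.connectedComponentsWithStats(m)
    best=None
    for i in range(1,n):
        if st[i,4]<150: continue
        p=np.argwhere(l==i)[:,::-1].astype(np.float32); (c,wh,an)=cv2.minAreaRect(p)
        if max(wh)<60 or min(wh)>25: continue
        vx,vy,x0,y0=cv2.fitLine(p,2,0,.01,.01).ravel(); q=np.array([vx,vy])
        if q@(np.array(c)-200)<0:q=-q
        d=np.array([-q[1],-q[0]]) # world x,y
        print("pointer at",np.degrees(np.arctan2(-d[1],-d[0])).round(1),"dial deg",-(np.degrees(np.arctan2(-d[1],-d[0]))-yaw).round(1),"len",np.round(np.array(wh)/4,1), "inner end", )
    return s
E
python3 -c "
from h import *
s=dial(); print(s['ft_force'])
w=np.load('w.npz'); f=lambda x,y:(240+x,100+y)
print([wpx(w,f(*p),z).round(4) for p,z in (((197,217),.067),((113,197),.067),((149,90),.038))])"
```

```text
pointer at 45.8 dial deg -50.4 len [37.9  4.1] inner end
[-2.81817262 -5.45676125  1.56949571]
[array([0.503 , 0.0207, 0.067 ]), array([ 0.476 , -0.0087,  0.067 ]), array([0.4475, 0.027 , 0.038 ])]
```

```bash
python3 -m handwheel '[[0,0,-0.087,-3.8,2.4,0,0],[0,0,-0.175,-7.4,5.2,0,0],[0,0,-0.262,-10.7,8.2,0,0],[0,0,-0.349,-13.8,11.6,0,0],[0,0,-0.349,-13.8,11.6,0,0]]'; python3 -c "
from h import *
dial()"
```

```text
time_s: 10.55
tool_pos: [0.4624, -0.0135, 0.0326]
tcp_rot: [-1.258, -2.877, 0.003]
ft_force: [-3.6, -3.6, 3.3]
finger_gap: 0.0001
gripper_force: 3.3
pointer at 25.7 dial deg -30.3 len [37.6  4.1] inner end
```

```bash
python3 -m handwheel '[[0,0,-0.087,-2.8,3.6,0,0],[0,0,-0.175,-5.2,7.4,0,0],[0,0,-0.262,-7.3,11.4,0,0],[0,0,-0.349,-9.0,15.6,0,0],[0,0,-0.349,-9.0,15.6,0,0]]'; python3 -c "
from h import *
dial()"
```

```text
time_s: 11.1
tool_pos: [0.453, 0.0026, 0.0325]
tcp_rot: [-1.737, -2.614, 0.003]
ft_force: [-5.5, -2.9, 5.1]
finger_gap: -0.0004
gripper_force: 3.7
pointer at 6.2 dial deg -10.8 len [37.  4.] inner end
```

```bash
python3 -m handwheel '[[0,0,-0.087,-1.6,4.3,0,0],[0,0,-0.166,-2.5,8.2,0,0],[0,0,-0.166,-2.5,8.2,0,0]]'; python3 -c "
from h import *
dial()"
```

```text
time_s: 11.45
tool_pos: [0.4505, 0.0113, 0.0325]
tcp_rot: [-1.947, -2.461, 0.002]
ft_force: [-5.4, -1.0, 5.2]
finger_gap: -0.0
gripper_force: 3.5
pointer at -3.3 dial deg -1.3 len [ 4.  36.6] inner end
```

Now retract straight out, rise, and check.

```bash
python3 -m handwheel '[[0,0,0,-5,-1,0,0],[0,0,0,-20,-4,0,0],[0,0,0,-20,-4,20,0],[0,0,0,-20,-4,70,0],[0,0,0,-20,-4,90,0],[0,0,0,-20,-4,90,0]]'; python3 - <<'E'
from h import *
s=dial(save="pics/w6.png"); np.savez("w.npz",tool_pos=s["tool_pos"],tcp_rot=s["tcp_rot"])
E
```

```text
time_s: 12.1
tool_pos: [0.4358, 0.007, 0.1262]
tcp_rot: [1.946, 2.46, 0.008]
ft_force: [0.4, 1.1, -0.5]
finger_gap: 0.0001
gripper_force: 0.0
pointer at -4.3 dial deg -0.3 len [ 4.  36.4] inner end
```

View pics/w6.png

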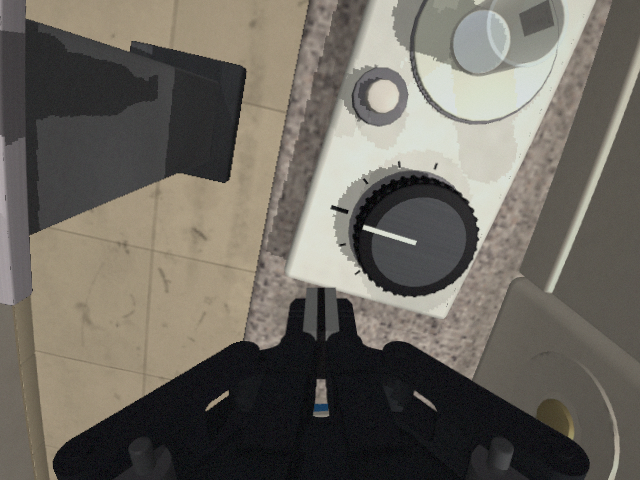

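Pointer line now points at the long mark (331,208); the button top is at (384,96), and dial reads −0.3°.

```bash
python3 - <<'E'
from h import *
w=np.load("w.npz")
for n,uv,z in (("btn",(384,96),.05),("collar",(380,97),.041),("mark",(340,209),.038)): print(n,wpx(w,uv,z).round(4))
print(w["tool_pos"])
E
```

```text
btn [0.4558 0.112  0.05  ]
collar [0.4547 0.1116 0.041 ]
mark [0.4478 0.0268 0.038 ]
[0.43579742 0.00698792 0.12619582]
```

```bash
python3 -m handwheel '[[0,0,0,19,105,0,0],[0,0,0,19,105,0,0],[0,0,0,19,105,0,0],[0,0,0,19,105,-40,0],[0,0,0,19,105,-70,0],[0,0,0,19,105,-74,0],[0,0,0,19,105,-74,0]]'|grep -E "pos|ft"; python3 -m handwheel '[[0,0,0,0,0,-2,0],[0,0,0,0,0,-4,0],[0,0,0,0,0,-4,0]]'|grep -E "pos|ft";python3 -m handwheel '[[0,0,0,0,0,-2,0],[0,0,0,0,0,-2,0]]'|grep -E "pos|ft"
```

```text
tool_pos: [0.4498, 0.1109, 0.0476]
ft_force: [-0.4, -0.2, 0.7]
tool_pos: [0.4524, 0.1116, 0.0456]
ft_force: [0.2, -1.4, 0.3]
tool_pos: [0.4518, 0.1116, 0.043]
ft_force: [-0.0, -0.3, -0.1]
```

```bash
for k in 1; do python3 -m handwheel '[[0,0,0,2.5,0,-2,0],[0,0,0,2.5,0,-2,0]]'|grep -E "pos|ft"; python3 -m handwheel '[[0,0,0,0,0,-2,0],[0,0,0,0,0,-2,0]]'|grep -E "pos|ft";python3 -m handwheel '[[0,0,0,0,0,-2,0],[0,0,0,0,0,-2,0]]'|grep -E "pos|ft"; done
```

```text
tool_pos: [0.4544, 0.1116, 0.0407]
ft_force: [0.3, -0.5, -0.1]
tool_pos: [0.4538, 0.1115, 0.0385]
ft_force: [-0.3, 0.3, -1.1]
tool_pos: [0.4538, 0.1115, 0.0365]
ft_force: [0.2, 0.6, 0.2]
```

```bash
for k in 1; do python3 -m handwheel '[[0,0,0,0,0,-2,0],[0,0,0,0,0,-2,0]]'|grep -E "pos|ft"; python3 -m handwheel '[[0,0,0,0,0,-2,0],[0,0,0,0,0,-2,0]]'|grep -E "pos|ft";python3 -m handwheel '[[0,0,0,0,0,-2,0],[0,0,0,0,0,-2,0]]'|grep -E "pos|ft"; done
```

```text
tool_pos: [0.4541, 0.1116, 0.0346]
ft_force: [-0.5, 0.2, -0.2]
tool_pos: [0.4541, 0.1116, 0.0327]
ft_force: [0.6, -0.0, 1.3]
tool_pos: [0.4542, 0.1116, 0.0308]
ft_force: [-0.8, -0.0, 2.9]
```

```bash
for k in 1; do python3 -m handwheel '[[0,0,0,0,0,-2,0],[0,0,0,0,0,-2,0]]'|grep -E "pos|ft"; python3 -m handwheel '[[0,0,0,0,0,-2,0],[0,0,0,0,0,-2,0]]'|grep -E "pos|ft"; done
```

```text
tool_pos: [0.4542, 0.1116, 0.0288]
ft_force: [0.1, -0.5, 3.2]
tool_pos: [0.4543, 0.1117, 0.0282]
ft_force: [-5.5, -1.5, 18.8]
```

```bash
python3 -m handwheel '[[0,0,0,0,0,-1,0],[0,0,0,0,0,-1,0]]'|grep -E "pos|ft"
```

```text
tool_pos: [0.4544, 0.1117, 0.028]
ft_force: [-8.7, -2.0, 28.0]
```

Hard stop after ~5–6 mm of springy travel: the button is down. Release.

```bash
python3 -m handwheel '[[0,0,0,0,0,3,0],[0,0,0,0,0,8,0],[0,0,0,0,0,40,0],[0,0,0,-20,-100,95,0],[0,0,0,-20,-100,95,0],[0,0,0,-20,-100,95,0],[0,0,0,-20,-100,95,0],[0,0,0,-20,-100,95,0]]'; python3 - <<'E'
from h import *
s=dial(save="pics/w7.png")
print("old btn pt ->",wproj(s,np.array([.4558,.112,.05])),"old mark ->",wproj(s,np.array([.4478,.0268,.038])))
E
```

```text
time_s: 15.95
tool_pos: [0.4339, 0.0117, 0.1204]
tcp_rot: [-1.951, -2.461, -0.0]
ft_force: [0.9, -0.2, -0.1]
finger_gap: 0.0002
gripper_force: 0.0
pointer at -4.3 dial deg -0.3 len [ 4.  36.3] inner end
old btn pt -> [386.84962255 103.5814928 ] old mark -> [342.10139625 217.41701711]
```

View pics/w7.png

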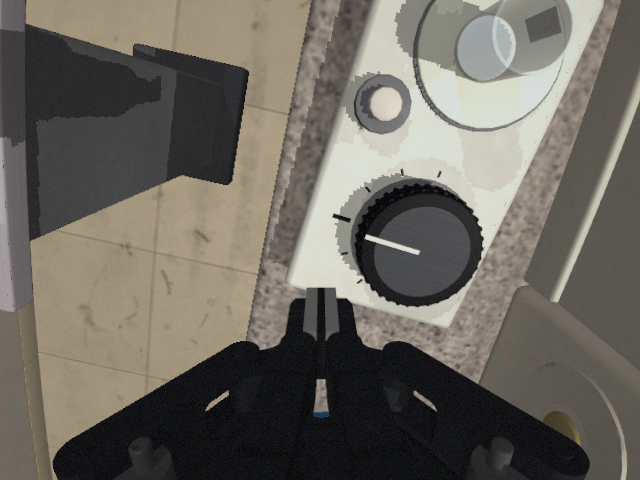

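The button is up again at (385,103), the pointer is on the mark, and nothing has shifted. Handing in.

```bash
python3 -c "
from plant import arm
print(arm.close_job())"
```

```text
the job is handed in; nothing more can be done
None
```

I turned the dial clockwise two clicks until it clicked in at the long mark (it reads −0.3°), then pressed the start button to its stop and let it come back up. In the last picture the stirrer and beaker had not moved; the bottles were out of that view, but the arm never went near them. I handed the job in, and no verdict came back.

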